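# Unstack the fired lids onto their jars

## Robot

A 6-joint arm with a two-finger parallel gripper is mounted at the origin on the work surface. World frame = base frame: x ahead of the robot, y to its left, z up, the work surface at z = 0. Lengths are in mm, angles in rad, forces in N, time in s.
With the tool pointing down it reaches from about 350 to 975 mm from the base axis. Payload 17.4 kg.
Tool frame: the origin (TCP) lies at the very end of the fingers, on their centre line; the grasp point (between the pads) lies 19 mm behind it (env.grip_depth is the distance from the TCP to the grasp point, in mm); z points along the fingers, y is the line along which they close (so a half turn about z gives the same grasp; the last joint's range is limited). The gripper opens to 85 mm and grips with 20 to 120 N. Pads are 22 mm wide; open, the fingers measure 114 mm over their backs; the gripper's body (76 mm by 85 mm) begins 54 mm behind the grasp point. The pads swing forward as they close: fully open they stand 13 mm farther back than shut.
Start: joints at [1.136, 0.116, 1.442, -0, 1.584, -0.038], TCP at [260.875, 622.557, 231.303] pointing down, gripper open.
Joint ranges: [-2.83, 2.83], [-0.83, 2.19], [0.07, 2.5], [-1.14, 4.28], [0.01, 3], [-2.97, 2.97]. Speed limits (rad/s): [1.89, 1.89, 2.22, 3.14, 3.14, 3.14].

## Interface

Orientations are given as a rotation vector (axis times angle).
In Python, from cell import env, open_gripper, grab, optics, close_job, status gives the robot as it stands. Calls block until the motion is done:
- env.move_pose(position, orientation): joint-space move of the TCP to a pose.
- env.servo_line(position, attitude=None, velocity=150, contact_N=None): straight line of the TCP; attitude=None keeps the orientation; velocity is the mean speed in mm/s. With contact_N (N) it stops when the force on the tool has changed by that much, and returns True; else False.
- env.goto_joints(angles): joint-space move.
- open_gripper() and grab(f_grip=None): open the fingers fully, or close them until they stop; f_grip is the grip in N (None keeps the last).
- env.hold(seconds).
- env.inverse_kinematics(position, orientation): joint angles nearest the present ones, or None.
- optics.capture(name): name is "side" or "top" or "wrist"; returns a dict with "image" (400x640x3 uint8, red, green, blue), "z_map" (400x640 float32, mm along the optical axis (not along the pixel's ray), 0 where there is no reading), "fx", "fy", "cx", "cy" (pixels), "R" (3x3) and "t" (3): a world point X has camera coordinates R X + t; the wrist camera has in their place "mount" (4x4, takes a point from camera to tool coordinates, whose origin is the TCP and whose axes are the flange's). Camera axes: x right, y down, z forward; pixel columns grow to the right and rows downward; lengths in mm; the calibration is good to about 2 mm. A picture is of the moment at which its call begins: read the wrist's pose just before it.
A pose or a line that the arm cannot do raises env.Unreachable and nothing moves.
- close_job(): hands the job in; it is judged then, once.
Readings, each from a call of its own:
- status.get_clock(): time.
- status.get_q(): joint angles.
- status.get_qvel(): joint speeds.
- status.get_joint_efforts(): joint torques, N m.
- status.get_tcp_pos(): TCP position.
- status.get_orientation(): TCP orientation.
- status.get_wrist_force(): force on the tool from outside, world axes, zero at the start.
- status.get_wrist_torque(): the same for the moment, N m.
- status.get_grip_width(): opening from 0.0 (shut) to 1.0 (fully open).
- status.get_grip_force(): force on a finger pad.
Only numpy, scipy, OpenCV 4.12 (cv2) and the standard library are available. Lean on these libraries where they do the work, as an engineer would, in place of code of your own. Each camera call takes 0.05 s, during which the arm holds its last target. There are 200 camera calls.

## Task

Take the stack of fired clay lids apart and put each lid on the jar it was made for (same shape and size), centred, lying flat on the rim and, for the square and the oblong one, lined up with the jar's sides. Set the lids down rather than dropping them and never let one tip over; leave the jars, the clay bird and the brush pot where they stand.

Things in the scene. Friction and masses are not known exactly. Their poses are not given: they have to be found in the camera images.
- small_lid_mid (a point): the small round lid, topmost of the stack: plate 54 mm in diameter, about 80 g; flat 10 mm plate, upright cylindrical knob 34 mm across and 28 mm tall at its middle; brown fired clay, upper face cream inside a 5 mm brown edge, loose. Point: on the axis, half-way up: 19 mm above the underside, 9 mm above the plate's upper face. z up.
- oblong_lid_mid (a point): the oblong lid, second from the top of the stack: plate 94 mm (along its x) by 62 mm (along its y), about 140 g; flat 10 mm plate, upright cylindrical knob 34 mm across and 28 mm tall at its middle; brown fired clay, upper face cream inside a 5 mm brown edge, loose. Point: on the axis, half-way up: 19 mm above the underside, 9 mm above the plate's upper face. z up.
- square_lid_mid (a point): the square lid, third from the top of the stack: plate 104 by 104 mm, sides along its x and y, about 220 g; flat 10 mm plate, upright cylindrical knob 34 mm across and 28 mm tall at its middle; brown fired clay, upper face cream inside a 5 mm brown edge, loose. Point: on the axis, half-way up: 19 mm above the underside, 9 mm above the plate's upper face. z up.
- round_lid_mid (a point): the large round lid, bottom of the stack: plate 134 mm in diameter, about 270 g; flat 10 mm plate, upright cylindrical knob 34 mm across and 28 mm tall at its middle; brown fired clay, upper face cream inside a 5 mm brown edge, loose. Point: on the axis, half-way up: 19 mm above the underside, 9 mm above the plate's upper face. z up. It lies on a fixed grey disc 148 mm across, 12 mm thick. Each lid rests loosely on the knob below, roughly centred.
- round_jar_rim (a point): the wide round jar: outside diameter 126 mm, 75 mm tall, walls 8 mm, 800 g; open-topped, brown fired clay, loose, standing on the table. The point is the centre of its mouth, at the height of the flat rim; z is up. Its lid is flat underneath and simply lies on the rim, 4 mm over the edge all round.
- square_jar_rim (a point): the square jar: outside 96 by 96 mm, sides along its x and y, 95 mm tall, walls 8 mm, 800 g; open-topped, brown fired clay, loose, standing on the table. The point is the centre of its mouth, at the height of the flat rim; z is up. Its lid is flat underneath and simply lies on the rim, 4 mm over the edge all round.
- oblong_jar_rim (a point): the oblong jar: outside 86 mm (along its x) by 54 mm (along its y), 60 mm tall, walls 8 mm, 400 g; open-topped, brown fired clay, loose, standing on the table. The point is the centre of its mouth, at the height of the flat rim; z is up. Its lid is flat underneath and simply lies on the rim, 4 mm over the edge all round.
- small_jar_rim (a point): the slim round jar: outside diameter 46 mm, 110 mm tall, walls 7 mm, 350 g; open-topped, brown fired clay, loose, standing on the table. The point is the centre of its mouth, at the height of the flat rim; z is up. Its lid is flat underneath and simply lies on the rim, 4 mm over the edge all round.
- bird_mid (a point): bystander: a grey clay bird figure, cone-shaped, 68 mm across its foot, about 140 mm tall, loose. The point is on its axis, 65 mm above the table.
- brush_pot_mid (a point): bystander: a white pot with brushes, 68 mm across and 85 mm tall, brushes up to 170 mm, loose. The point is on its axis, 42 mm above the table.
Not all that is in view belongs to the job. Leave any blue or orange look-alike of the part that bears small_lid_mid alone. What is shaped like the part that bears oblong_lid_mid but green is not meant.

How it is judged (in metres and radians):
At the end, for the whole second after the job is handed in: Each of the four lids lies on its own jar: centre within 10 mm of the mouth's centre, underside on the rim within 4 mm, level within 0.08 rad, the oblong and square lids' sides within 0.2 rad of the jar's, at rest (horizontal distance between round_lid_mid and round_jar_rim below 0.01 m and z of round_lid_mid in the frame of round_jar_rim between 0.015 and 0.023 m and angle between each of round_lid_mid, square_lid_mid, oblong_lid_mid, small_lid_mid's own z axis and vertical below 0.08 rad and linear speed of each of round_lid, square_lid, oblong_lid, small_lid below 0.02 m/s and horizontal distance between square_lid_mid and square_jar_rim below 0.01 m and z of square_lid_mid in the frame of square_jar_rim between 0.015 and 0.023 m and horizontal distance between oblong_lid_mid and oblong_jar_rim below 0.01 m and z of oblong_lid_mid in the frame of oblong_jar_rim between 0.015 and 0.023 m and horizontal distance between small_lid_mid and small_jar_rim below 0.01 m and z of small_lid_mid in the frame of small_jar_rim between 0.015 and 0.023 m and angle between the x axis of oblong_lid_mid and the x axis of oblong_jar_rim, either way round below 0.2 rad and (angle between the x axis of square_lid_mid and the x axis of square_jar_rim, either way round below 0.2 rad or angle between the x axis of square_lid_mid and the y axis of square_jar_rim, either way round below 0.2 rad)); the robot touches nothing.
It fails at once if a jar is shoved more than 30 mm or tipped (distance of any of round_jar_rim, square_jar_rim, oblong_jar_rim, small_jar_rim from where it was at the start of the episode above 0.03 m).
It fails at once if a lid tips over (more than 40 degrees) (angle between any of round_lid_mid, square_lid_mid, oblong_lid_mid, small_lid_mid's own z axis and vertical above 0.7 rad).
It fails at once if a lid is dropped (falls free at more than 0.6 m/s, about 2 cm) ((linear speed of round_lid above 0.6 m/s and contact force between round_lid and the fingers below 0.05 N) or (linear speed of square_lid above 0.6 m/s and contact force between square_lid and the fingers below 0.05 N) or (linear speed of oblong_lid above 0.6 m/s and contact force between oblong_lid and the fingers below 0.05 N) or (linear speed of small_lid above 0.6 m/s and contact force between small_lid and the fingers below 0.05 N)).
It fails at once if the bird or the brush pot is moved more than 20 mm (distance of any of bird_mid, brush_pot_mid from where it was at the start of the episode above 0.02 m).
It also fails if it takes over 120 s, if anything falls off the work surface, if the arm or the gripper's body presses on something with over 40 N, if the wrist force passes 120 N, or if a joint passes its speed limit or range.

## Working session

There is one attempt and no reset: what is moved stays moved. The work goes in short steps, each a Python script; the robot and the scene stay as the last script left them, time stands still between calls to the robot, and variables do not carry over. Pictures are saved under pics/ and viewed, at most 14 in all, crops included, and the job is handed in when it is done.

```bash
mkdir -p pics; ls; python3 - <<'E'
from cell import env, optics, status
import cv2,numpy as np
for n in("top","side"):
    c=optics.capture(n); cv2.imwrite(f"pics/{n}0.png",c["image"][:,:,::-1]); np.savez(f"{n}0.npz",**c)
    print(n,c["fx"],c["cx"],c["cy"],c["R"],c["t"])
print(status.get_orientation(),env.grip_depth,status.get_clock())
E
```

```text
pics
top 422.2702089956811 322.7112944431293 199.29245676161162 [[-0.01018379 -0.99989546  0.01026429]
 [-0.99785748  0.00949854 -0.06473203]
 [ 0.06462777 -0.01090152 -0.99784989]] [   6.09506035  452.14718707 1200.24211416]
side 428.89247796090103 325.47558270626223 199.78459967638096 [[ 0.92409126 -0.38205322 -0.0095225 ]
 [-0.26182915 -0.61475567 -0.74398989]
 [ 0.27838972  0.69000783 -0.66812301]] [-428.53115453  208.56368859 1076.57008491]
[-6.19142249e-01 -3.07973141e+00  1.55552290e-03] 18.700000000000003 0.1
```

View pics/top0.png

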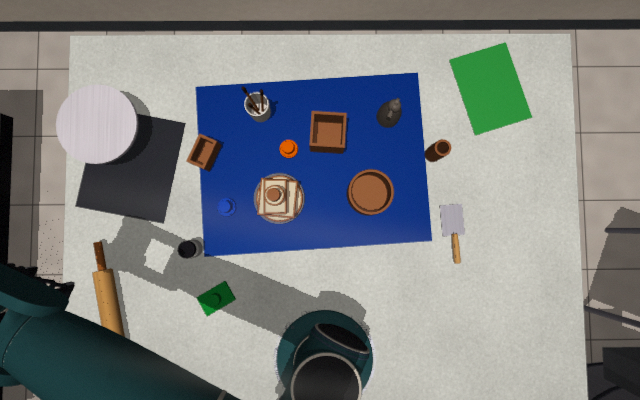

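View pics/side0.png

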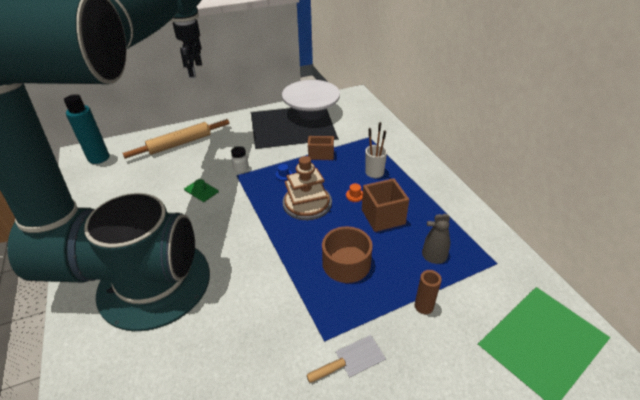

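The top view shows the stack at (278,197), and the jars: round (371,192), square (328,131), oblong (205,152) and slim (438,149). The look-alikes are the orange (288,148) and blue (226,206) small lids and the green oblong (216,297). The brown/cream lids in the stack are the ones meant. The bird is at (390,112) and the brush pot at (258,105).

```bash
cat > h.py <<'E'
import numpy as np,cv2
from scipy.spatial.transform import Rotation as Ro
def cloud(c,R=None,t=None):
    R=c["R"] if R is None else R; t=c["t"] if t is None else t
    v,u=np.indices(c["z_map"].shape); z=c["z_map"]
    P=np.stack([(u-c["cx"])/c["fx"]*z,(v-c["cy"])/c["fy"]*z,z],-1)
    W=(P-t)@R; W[z==0]=np.nan
    return W
def wristcap(optics,status):
    p=np.array(status.get_tcp_pos());o=Ro.from_rotvec(status.get_orientation()).as_matrix()
    c=optics.capture("wrist");M=np.array(c["mount"])
    A=o@M[:3,:3]; b=o@M[:3,3]+p      # world = A cam + b
    c["R"]=A.T; c["t"]=-A.T@b
    return c
def rectxy(W,box,zlo,zhi):
    r0,r1,c0,c1=box; Q=W[r0:r1,c0:c1].reshape(-1,3)
    Q=Q[(Q[:,2]>zlo)&(Q[:,2]<zhi)]
    if len(Q)<6: return len(Q)
    xy=Q[:,:2].astype(np.float32)
    return len(Q),np.round(Q[:,2].mean(),1),[np.round(a,2) for a in cv2.minAreaRect(xy)],[np.round(a,1) for a in cv2.minEnclosingCircle(xy)]
E
python3 - <<'E'
from h import *
c=dict(np.load("top0.npz"));W=cloud(c)
B={"round":(160,225,340,400,75),"square":(100,165,300,355,95),"oblong":(125,180,180,228,60),"small":(130,170,418,460,110)}
for k,(a,b,d,e,h) in B.items(): print(k,rectxy(W,(a,b,d,e),h-6,h+7))
S=(165,230,245,310)
for k,lo,hi in(("knobtop",158,170),("small plate",131,141),("obl",93,103),("sq",55,65),("round",17,27)): print(k,rectxy(W,S,lo,hi))
print("bird",rectxy(W,(90,130,370,410),40,200));print("pot",rectxy(W,(85,125,235,275),60,90))
E
```

```text
round (393, np.float64(74.1), [array([ 468.09, -128.5 ]), array([124.17, 123.52]), np.float64(44.18)], [array([ 468.3, -129. ]), np.float64(62.8)])
square (410, np.float64(94.6), [array([638.34, -12.24]), array([95.82, 96.9 ]), np.float64(85.75)], [array([638.8, -12.3]), np.float64(67.2)])
oblong (289, np.float64(59.4), [array([587.39, 339.4 ]), array([56.05, 85.71]), np.float64(65.5)], [array([587.4, 339.6]), np.float64(49.9)])
small (125, np.float64(108.9), [array([ 582.9 , -318.97]), array([43.74, 44.5 ]), np.float64(75.89)], [array([ 582.8, -319.2]), np.float64(23.0)])
knobtop (139, np.float64(163.6), [array([456.54, 129.47]), array([32.02, 31.23]), np.float64(38.04)], [array([456.6, 129.7]), np.float64(16.9)])
small plate (184, np.float64(135.7), [array([457.03, 129.23]), array([51.85, 51.22]), np.float64(43.73)], [array([456.8, 129.5]), np.float64(26.5)])
obl (475, np.float64(97.7), [array([457.13, 131.64]), array([62.16, 91.79]), np.float64(89.61)], [array([456.1, 131.4]), np.float64(54.3)])
sq (564, np.float64(59.9), [array([454.98, 128.91]), array([104.2 , 103.77]), np.float64(84.22)], [array([455.3, 128.3]), np.float64(71.6)])
round (328, np.float64(22.0), [array([455.54, 126.68]), array([131.78, 129.23]), np.float64(89.58)], [array([452.4, 126. ]), np.float64(70.1)])
bird (451, np.float64(92.8), [array([ 688.3, -186.3]), array([62.03, 52.22]), np.float64(61.45)], [array([ 693.8, -189.9]), np.float64(32.8)])
pot (226, np.float64(77.9), [array([711.22, 183.96]), array([67.62, 64.63]), np.float64(63.87)], [array([711.9, 183.5]), np.float64(33.9)])
```

```bash
cat >> h.py <<'E'
def ori(th):
    a=np.radians(th);s,c=np.sin(a),np.cos(a)
    return Ro.from_matrix(np.array([[-s,c,0],[c,s,0],[0,0,-1.]])).as_rotvec()
E
python3 - <<'E'
from cell import env, optics, status
from h import *
env.move_pose([456,80,420],ori(0)); env.hold(.2)
c=wristcap(optics,status); cv2.imwrite("pics/w0.png",c["image"][:,:,::-1])
W=cloud(c);F=(0,400,0,640)
def near(x,y,r):
    V=W.copy();V[np.hypot(V[...,0]-x,V[...,1]-y)>r]=np.nan;return V
S=near(456,129,85)
for k,lo,hi in(("knobtop",158,170),("small plate",131,141),("obl",93,103),("sq",55,65),("round",17,27)): print(k,rectxy(S,F,lo,hi))
for k,x,y,r,h in(("round",468,-129,75,75),("square",638,-12,80,95),("oblong",587,339,65,60)): print(k,rectxy(near(x,y,r),F,h-6,h+7))
print(status.get_clock(),status.get_q())
E
```

```text
knobtop (711, np.float64(162.5), [array([455.4, 129.6]), array([32.64, 31.89]), np.float64(0.92)], [array([455.8, 129.8]), np.float64(16.8)])
small plate (860, np.float64(134.9), [array([456.04, 129.63]), array([51.92, 53.64]), np.float64(46.66)], [array([455.9, 129.5]), np.float64(26.9)])
obl (1965, np.float64(97.0), [array([455.25, 131.51]), array([94.23, 60.64]), np.float64(0.05)], [array([455.4, 131.5]), np.float64(54.8)])
sq (2077, np.float64(59.0), [array([454.18, 128.59]), array([103.91, 103.97]), np.float64(84.21)], [array([454. , 128.7]), np.float64(72.1)])
round (947, np.float64(20.8), [array([455.76, 127.66]), array([129.58, 128.77]), np.float64(39.09)], [array([455.3, 126.9]), np.float64(66.8)])
round (1140, np.float64(73.2), [array([ 467.86, -128.41]), array([124.25, 124.38]), np.float64(56.32)], [array([ 467.3, -129.3]), np.float64(63.4)])
square (1533, np.float64(93.5), [array([637.75, -12.4 ]), array([96.77, 97.02]), np.float64(86.14)], [array([637.5, -11.8]), np.float64(67.2)])
oblong 0
2.525 [ 1.19202101e-01 -3.27891465e-01  1.54787689e+00  1.01617669e-05
  1.92191637e+00  1.18541516e-01]
```

View pics/w0.png

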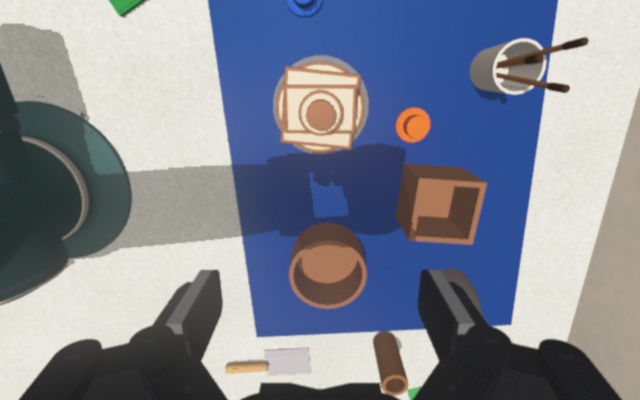

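The wrist view shows the brown/cream stack at (320,105), and its measurements agree with the top camera within about 1 mm. The orange (413,125) and blue (305,2) lids lie apart from it. I'll start with the small lid.

```bash
cat >> h.py <<'E'
def transfer(src,ztop,dst,rim,th0=0,th1=0,carry=None,leave=True):
    """src,dst xy; ztop: plate top at the stack; rim: rim height; th: closing directions"""
    from cell import env,open_gripper,grab,status
    up=carry or 240
    env.move_pose([*src,max(ztop+70,150)],ori(th0))
    env.servo_line([*src,ztop+4],velocity=90)
    grab(40); env.hold(.2)
    print("grip",status.get_grip_width(),status.get_grip_force(),status.get_tcp_pos())
    env.servo_line([*src,ztop+24],velocity=50)
    env.servo_line([*src,up],velocity=150)
    print("held",status.get_grip_width(),status.get_grip_force())
    z=rim+14
    env.move_pose([*dst,up],ori(th1)); env.servo_line([*dst,z+15],velocity=120); env.hold(.2)
    hit=env.servo_line([*dst,z-4],velocity=15,contact_N=3)
    print("hit",hit,status.get_tcp_pos(),"expected z",z)
    open_gripper(); env.hold(.2)
    p=status.get_tcp_pos(); env.servo_line([p[0],p[1],p[2]+70],velocity=150)
    print("t",status.get_clock())
E
python3 - <<'E'
from h import *
transfer([456.1,129.6],136,[582.6,-319],110)
from cell import optics,status,env
c=wristcap(optics,status);W=cloud(c);F=(0,400,0,640)
def near(x,y,r):
    V=W.copy();V[np.hypot(V[...,0]-x,V[...,1]-y)>r]=np.nan;return V
S=near(582.6,-319,40);print(rectxy(S,F,114,126),rectxy(S,F,142,154))
cv2.imwrite("pics/w1.png",c["image"][:,:,::-1])
c=optics.capture("top");cv2.imwrite("pics/t1.png",cv2.resize(c["image"][80:240,170:470,::-1],None,fx=2.6,fy=2.6))
W=cloud(c);print("small",rectxy(near(582.6,-319,40),F,114,126))
S=near(456,129,85)
for k,lo,hi in(("knob",120,132),("obl",93,103),("sq",55,65)): print(k,rectxy(S,F,lo,hi))
E
```

```text
grip 0.3836200894858581 39.93240416049957 [456.25558016 129.64716098 140.38916794]
held 0.3806540100075325 39.76836025714874
hit True [ 582.58516829 -319.00211365  124.43444693] expected z 124
t 11.45
(2218, np.float64(119.1), [array([ 582.06, -314.9 ]), array([53.03, 45.43]), np.float64(0.21)], [array([ 582. , -318.8]), np.float64(26.9)]) (2357, np.float64(146.6), [array([ 582.11, -318.64]), array([32.91, 32.88]), np.float64(0.73)], [array([ 582. , -318.8]), np.float64(17.0)])
small (12, np.float64(118.2), [array([ 594.83, -297.07]), array([ 3.17, 21.86]), np.float64(61.99)], [array([ 594.3, -298. ]), np.float64(10.9)])
knob (124, np.float64(125.5), [array([456.27, 130.38]), array([28.99, 31.23]), np.float64(0.67)], [array([456.1, 131.3]), np.float64(16.6)])
obl (664, np.float64(98.0), [array([457.08, 131.73]), array([62.23, 92.  ]), np.float64(89.88)], [array([456.3, 131.5]), np.float64(54.4)])
sq (574, np.float64(59.9), [array([455.11, 128.92]), array([104.24, 104.03]), np.float64(84.23)], [array([455.3, 127.9]), np.float64(71.3)])
```

View pics/t1.png

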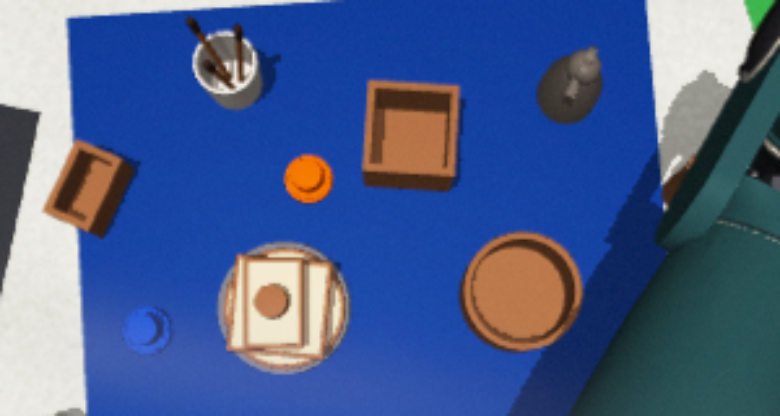

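The small lid sits on its jar within about 1 mm, and the crop shows the rest of the stack undisturbed at (270,300). Next are the oblong and square lids.

```bash
python3 - <<'E'
from h import *
from cell import optics,status,env
F=(0,400,0,640)
def near(W,x,y,r):
    V=W.copy();V[np.hypot(V[...,0]-x,V[...,1]-y)>r]=np.nan;return V
transfer([456.2,131.4],98,[587.2,339.4],60,0,-24.5)
W=cloud(wristcap(optics,status));print("placed",rectxy(near(W,587,339,70),F,65,76))
env.move_pose([456,80,300],ori(0));c=wristcap(optics,status);W=cloud(c);S=near(W,456,129,85)
cv2.imwrite("pics/w2.png",c["image"][:,:,::-1])
for k,lo,hi in(("knob",82,94),("sq",55,65)): print(k,rectxy(S,F,lo,hi))
W=cloud(optics.capture("top"));print("placed top",rectxy(near(W,587,339,70),F,65,76))
E
```

```text
grip 0.38561533723117647 39.958863258361816 [456.34271255 131.45935557 102.37710053]
held 0.3814484297730601 39.846510887145996
hit True [587.1428376  339.43167107  74.45726668] expected z 74
t 21.2333
placed (9418, np.float64(69.1), [array([586.07, 339.54]), array([62.54, 94.31]), np.float64(65.38)], [array([586.4, 339.7]), np.float64(55.2)])
knob (895, np.float64(86.6), [array([454.08, 128.49]), array([32.66, 32.21]), np.float64(89.46)], [array([454.1, 128.5]), np.float64(16.9)])
sq (8565, np.float64(59.2), [array([454.26, 128.42]), array([104.12, 104.2 ]), np.float64(84.25)], [array([453.9, 128.7]), np.float64(72.1)])
placed top (606, np.float64(69.9), [array([586.77, 338.61]), array([62.54, 93.9 ]), np.float64(65.57)], [array([587.4, 339.9]), np.float64(54.5)])
```

```bash
python3 - <<'E'
from h import *
from cell import optics,status,env
F=(0,400,0,640)
def near(W,x,y,r):
    V=W.copy();V[np.hypot(V[...,0]-x,V[...,1]-y)>r]=np.nan;return V
transfer([454.4,128.6],60,[638,-12.2],95,0,1.7)
W=cloud(wristcap(optics,status));print("placed",rectxy(near(W,638,-12,80),F,100,111))
env.move_pose([456,80,300],ori(0));W=cloud(wristcap(optics,status));S=near(W,456,129,85)
for k,lo,hi in(("knob",45,56),("round",17,27)): print(k,rectxy(S,F,lo,hi))
S2=S[(S[...,2]>45)&(S[...,2]<56)][:,:2].astype(np.float32)
(x,y),_=cv2.minEnclosingCircle(S2)
assert abs(x-455.5)<5 and abs(y-127)<5
transfer([x,y],22,[467.8,-129],75)
env.move_pose([400,300,350],ori(0))
c=optics.capture("top");W=cloud(c);cv2.imwrite("pics/t2.png",cv2.resize(c["image"][80:240,170:470,::-1],None,fx=2.6,fy=2.6))
for k,x,y,r,h in(("round",468,-129,75,85),("square",638,-12,80,105),("oblong",587,339,65,70),("small",582.6,-319,40,120)): print(k,rectxy(near(W,x,y,r),F,h-4,h+5),rectxy(near(W,x,y,25),F,h+22,h+34))
print("bird",rectxy(W,(90,130,370,410),40,200));print("pot",rectxy(W,(85,125,235,275),60,90))
cv2.imwrite("pics/s2.png",optics.capture("side")["image"][:,:,::-1]);print(status.get_clock())
E
```

```text
grip 0.38340925831838674 39.78746473789215 [454.55763199 128.6245572   64.33242842]
held 0.3802570300216105 39.92552876472473
hit True [637.95431193 -12.19867845 109.37416818] expected z 109
t 31.4333
placed (19798, np.float64(104.2), [array([637.45, -12.53]), array([104.64, 104.26]), np.float64(85.94)], [array([637.7, -12.3]), np.float64(72.3)])
knob (736, np.float64(48.6), [array([455.15, 126.83]), array([32.58, 33.21]), np.float64(89.43)], [array([455.1, 126.9]), np.float64(16.9)])
round (9487, np.float64(21.2), [array([455.15, 127.05]), array([132.66, 132.66]), np.float64(74.4)], [array([455.2, 126.9]), np.float64(66.9)])
grip 0.3812993026447199 39.961504340171814 [455.26700165 126.99697518  26.32064617]
held 0.3810939309167405 39.94696855545044
hit True [ 467.7540806  -129.00096565   89.31161982] expected z 89
t 42.1917
round (1672, np.float64(85.2), [array([ 466.66, -129.22]), array([131.1 , 131.34]), np.float64(89.75)], [array([ 467.6, -128.6]), np.float64(66.8)]) (124, np.float64(112.4), [array([ 467.38, -128.66]), array([31.6, 31.7]), np.float64(33.29)], [array([ 467.5, -128
[... 466 characters left out ...]
64(97.3), [array([587.71, 338.34]), array([30.46, 30.38]), np.float64(2.35)], [array([587.1, 338.6]), np.float64(17.2)])
small (141, np.float64(119.7), [array([ 581.24, -317.69]), array([52.94, 49.29]), np.float64(36.95)], [array([ 581.6, -318.6]), np.float64(27.5)]) (134, np.float64(147.5), [array([ 582.29, -318.08]), array([31.62, 30.82]), np.float64(24.01)], [array([ 582.2, -318.8]), np.float64(17.1)])
bird (450, np.float64(92.4), [array([ 688.71, -186.29]), array([62.04, 54.79]), np.float64(59.68)], [array([ 693.3, -189.8]), np.float64(33.5)])
pot (227, np.float64(77.5), [array([712.22, 183.1 ]), array([66.23, 66.96]), np.float64(48.92)], [array([712.2, 183.5]), np.float64(34.2)])
44.025
```

```bash
ls pics
```

```text
s2.png
side0.png
t1.png
t2.png
top0.png
w0.png
w1.png
w2.png
```

View pics/s2.png

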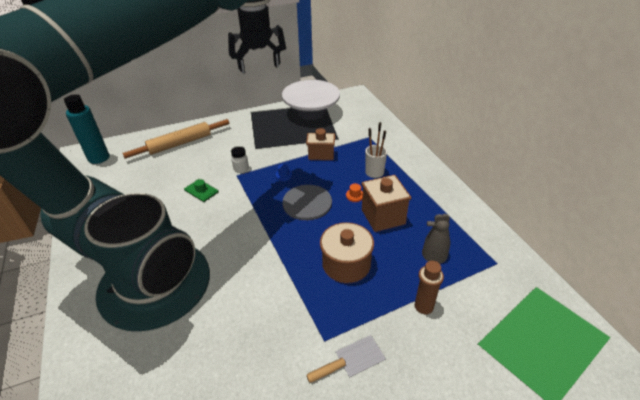

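All four lids lie flat on their jars: round (347,245), square (385,190), oblong (320,140) and slim (430,275). The grey disc at (307,202) is empty, the bird and brush pot haven't moved, and the gripper is clear of everything.

```bash
python3 -c "
from cell import close_job
print(close_job())"
```

```text
the job is handed in; nothing more can be done
None
```

All four lids are on their own jars, centred to within about 2 mm by camera, flat and lined up, and the job was handed in at about 44 s on the robot's clock; the hand-in call gave no verdict.

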